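# Lid the tumbler drum and shut the machine

### The job

Get the bench tumbler ready to run: swing its hinged cover right up by the handle, set the larger of the two loose lids on the drum inside and, with the cover still up, press that lid down firmly until it is fully home on the rim. Then swing the cover back and press it fully shut. Leave the small lid, the jar and the steel block where they are.

Things in the scene. Friction and masses are not known exactly. Their poses are not given: they have to be found in the camera images.
- tumbler: Grey bench tumbler, fixed: square housing 190 (x) by 190 (y) by 107 mm high, 5 mm walls, open on top beneath its cover. Origin: centre of its underside; x points from its control panel towards the hinge side; z up. Yaw varies. A black round drum is fixed inside, 18 mm off-centre towards the panel.
- drum_rim (a point): Centre of the drum's mouth at rim height (62 mm over the bench). Drum 104 mm across at the rim, flaring to 112 mm 12 mm lower; rim 4 mm wide. Inside the rim a stiff black rubber seal ring (94 mm across outside, 74 inside) stands 10 mm proud of it: it carries a lid laid on it, sinks only when pressed with about 9 N, and stays down.
- cover (a joint): Hinge of the tumbler's cover: 0 = shut flush on the housing, growing as it opens, 1.57 = upright, at most 1.9 rad. Starts shut or slightly ajar. Stiff: the cover stays at any angle. Cover: grey plate 190 by 190 by 8 mm, hinged on the top of the housing's far (+x) wall, opening upward.
- cover_handle (a point): Middle of the steel bar handle on the cover: round bar 11 mm thick, 110 mm long, parallel to the hinge, on two slanting posts at its ends; its centre is 35 mm above the upper face (43 mm above the underside), 12 mm out beyond the free edge, 202 mm from the hinge line measured along the cover. Frame turns with the cover; y along the bar.
- cover_hinge (a point): Middle of the cover's hinge line, at the top of the housing's +x wall (107 mm over the bench, 95 mm from the housing's centre); the line runs along the tumbler's y, at the level of the cover's underside.
- drum_lid: Larger loose black lid: round, 128 mm across, skirt 120 mm across inside that goes over the drum. Origin: centre of the skirt's lower edge. Plate from z = 16 mm (underside) to 22 mm; on it an aluminium bar grip 60 mm long (x), 22 wide (y), z = 22 to 54 mm. Home, its origin is 16 mm below drum_rim; on the raised seal 10 mm higher, too high for the cover to shut.
- small_lid: A smaller loose black lid of the same form, 90 mm across, 54 mm high, too small for this drum. Origin: centre of its lower edge. Leave alone.
- jar: White jar with a steel cap, 64 mm across, 85 mm high; origin under its centre. Leave alone.
- bench_block: Steel bench block, 65 by 65 by 30 mm high; origin under its centre. Leave alone.
Not all that is in view belongs to the job. What is shaped like the drum_lid but green, orange or purple is not meant.

How it is judged:
On the way, in this order (a step that is already met when the one before it is completed fails the run):
1. the cover is swung up, at least 1.2 rad open (value of joint cover above 1.2 rad), for 0.2 s.
2. with the cover up, the large lid is pressed (over 4 N by the robot) while within 3 mm of fully home on the drum (z of drum_lid in the frame of drum_rim below -0.013 m and horizontal distance between drum_lid and drum_rim below 0.009 m and angle between drum_lid's own z axis and vertical below 0.06 rad and value of joint cover above 0.8 rad and (contact force between drum_lid and the fingers above 4 N or contact force between drum_lid and the arm above 4 N)), for 0.04 s.
3. the cover is shut to within 0.03 rad (value of joint cover below 0.03 rad), for 0.2 s.
At the end, for the whole second after the job is handed in: The large lid sits fully home on the drum: within 3 mm of lying on the rim, within 9 mm of centred, tilted less than 0.06 rad, at rest; and the cover is shut to within 0.03 rad (z of drum_lid in the frame of drum_rim below -0.013 m and horizontal distance between drum_lid and drum_rim below 0.009 m and angle between drum_lid's own z axis and vertical below 0.06 rad and value of joint cover below 0.03 rad and linear speed of drum_lid below 0.02 m/s); the robot touches nothing.
It fails at once if the small lid is moved more than 40 mm (distance of small_lid from where it was at the start of the episode above 0.04 m).
It fails at once if the jar is moved more than 40 mm (distance of jar from where it was at the start of the episode above 0.04 m).
It fails at once if the steel block is moved more than 40 mm (distance of bench_block from where it was at the start of the episode above 0.04 m).
It fails at once if the jar is tipped over (angle between jar's own z axis and vertical above 0.5 rad).
It also fails if it takes over 72 s, if anything falls off the work surface, if the arm or the gripper's body presses on something with over 40 N, if the wrist force passes 120 N, or if a joint passes its speed limit or range.

### The arm

A 6-joint arm with a two-finger parallel gripper is mounted at the origin on the work surface. World frame = base frame: x ahead of the robot, y to its left, z up, the work surface at z = 0. Lengths are in m, angles in rad, forces in N, time in s.
With the tool pointing down it reaches from about 0.25 to 0.725 m from the base axis. Payload 4 kg.
Tool frame: the origin (TCP) lies at the very end of the fingers, on their centre line; the grasp point (between the pads) lies 19 mm behind it; z points along the fingers, y is the line along which they close (so a half turn about z gives the same grasp; the last joint's range is limited). The gripper opens to 85 mm and grips with 20 to 120 N. Pads are 22 mm wide; open, the fingers measure 114 mm over their backs; the gripper's body (76 mm by 85 mm) begins 54 mm behind the grasp point. The pads swing forward as they close: fully open they stand 13 mm farther back than shut.
Start: joints at [-1.321, 0.241, 0.005, 1.335, 0, 1.571], TCP at [0.124, -0.484, 0.231] pointing down, gripper open.
Joint ranges: [-2.72, 2.72], [-1.05, 1.87], [-1.09, 1.28], [-1.99, 2.15], [-1.42, 1.44], [-3.14, 3.14]. Speed limits (rad/s): [2.79, 2.79, 3.14, 3.14, 3.14, 3.14].

### API

Orientations are given as a unit quaternion [x, y, z, w].
In Python, from cell import manip, eyes, finder gives the robot as it stands. The module is installed in compiled form; this text tells all that it offers.
- The arm moves only by the tool send_rows, never from a script. Its argument "steps" is a list of rows, each a list of 6 numbers: the shift along the tool's x, y, z scaled (see below), then the turn, a rotation vector about the tool's x, y, z scaled (see below). A call has 1 to 8 rows; each row is the pose to reach, as a shift and turn from the pose commanded when the call began, along the tool's axes at that moment; what a row does not reach only later rows make up. The controller multiplies each number of a shift by 0.3 m and each number of a turn by 0.5 rad. A row lasts 1/10 s, in which the tool goes at most 50 mm and 8.59 degrees, less where a joint would pass 70% of its speed; a pose out of reach is approached as far as the arm can. A call with a number of a shift or a turn outside -1 to 1 is refused whole. A call with a gripper value outside its range is refused whole. "hand" is the opening, from 0 (shut) to 1 (fully open), set as the call begins (left out, the last holds). The fingers move at their own pace and stop on an object; "newtons" is the grip in N (left out, the last holds). Time passes only in rows, so rows that repeat a pose let the fingers close. It gives the time, the measured TCP pose, the force, the opening and the grip force at its end, in the units of the state.
- manip.read_state(): the state, without advancing time (a new reading comes with each control period).
- eyes.grab_frame(name): name is "scene" or "top" or "wrist"; returns a dict with "pixels" (384x512x3 uint8, red, green, blue), "fx", "fy", "cx", "cy" (pixels), "camera_from_world" (4x4, takes a point from world to camera coordinates); the wrist camera has in their place "tool_from_camera" (4x4, takes a point from camera to tool coordinates, whose origin is the TCP and whose axes are the flange's). Camera axes: x right, y down, z forward; pixel columns grow to the right and rows downward; lengths in m; the calibration is good to about 2 mm. A picture is of the moment at which its call begins: read the wrist's pose just before it. There is no depth.
- manip.job_done(): hands the job in; it is judged then, once.
Trained networks look in a picture, given as the dict that the camera call returned (one of the last four; its "shot" number tells which), for a name from the list of things; names that differ only in an ending like _2 or _b are one class to them, and where a whole thing is asked for, a point or a joint stands for the part that bears it (a point fixed in the world has none). Each returns a list of dicts, best first, with "score" (0 to 1); they miss things now and then, are a little off and sometimes report something else, mostly with a low value. They report only what shows in the picture. A call takes as long as a camera call. They do not tell look-alikes from the thing itself.
- finder.spot_in(picture, name): "location" ([x, y, z] in m, in the coordinates of the camera as it stood for that picture, good to about 4 mm: the middle of the surface that is visible of it).
- finder.outline_of(picture, name): "mask" (384x512 bool, what is visible of it).
The state is a dict: "time_s": time; "joints": joint angles; "dq": joint speeds; "joint_torque": joint torques, N m; "tool_pos": TCP position; "orientation": TCP orientation; "contact_force": force on the tool from outside, world axes, zero at the start; "ft_torque": the same for the moment, N m; "grip_width": opening from 0.0 (shut) to 1.0 (fully open); "grip_force": force on a finger pad.
Only numpy, scipy, OpenCV 4.12 (cv2) and the standard library are available. Lean on these libraries where they do the work, as an engineer would, in place of code of your own. Each camera call takes 0.05 s, during which the arm holds its last target. There are 200 camera calls.

## Working session

There is one attempt and no reset: what is moved stays moved. The work goes in short steps, Python scripts to look and compute and a tool call to move; the robot and the scene stay as the last step left them, time stands still between calls to the robot, and variables do not carry over. Pictures are saved under pics/ and viewed, at most 12 in all, crops included, and the job is handed in when it is done.

Besides the shell and the picture viewer there is one more tool, called after "Emit:" as a command line: name --pt "numbers of a row" for each row, then --argument value for the rest. send_rows: Moves the arm, as the interface text tells. Its arguments: {"type":"object","properties":{"steps":{"type":"array","items":{"type":"array","items":{"type":"number","minimum":-1,"maximum":1}}},"hand":{"type":"number"},"newtons":{"type":"number"}},"required":["steps"]}

```bash
mkdir -p pics; cat > h.py <<'E'
import numpy as np, cv2
from scipy.spatial.transform import Rotation as R
from cell import manip, eyes, finder
def w(pic,p):
    return (np.linalg.inv(pic["camera_from_world"])@np.r_[p,1])[:3]
def ray(pic,u,v,z):
    M=np.linalg.inv(pic["camera_from_world"]);d=M[:3,:3]@[(u-pic["cx"])/pic["fx"],(v-pic["cy"])/pic["fy"],1];o=M[:3,3]
    return o+d*(z-o[2])/d[2]
def proj(pic,p):
    c=pic["camera_from_world"]@np.r_[p,1];return c[:2]/c[2]*[pic["fx"],pic["fy"]]+[pic["cx"],pic["cy"]]
E
python3 - <<'E'
from h import *
for n in ("scene","top"):
    p=eyes.grab_frame(n); cv2.imwrite(f"pics/{n}0.png",cv2.cvtColor(p["pixels"],cv2.COLOR_RGB2BGR))
    print(n,p["camera_from_world"].round(3).tolist(),p["fx"])
    for k in ("tumbler","cover_handle","cover","drum_lid","small_lid","jar","bench_block"):
        try: print(k,[(round(d["score"],2),w(p,d["location"]).round(3).tolist(),proj(p,w(p,d["location"])).round().tolist()) for d in finder.spot_in(p,k)[:4]])
        except Exception as e: print(k,e)
print(manip.read_state())
E
```

```text
scene [[0.602, 0.799, 0.019, -0.205], [0.489, -0.349, -0.8, -0.165], [-0.632, 0.49, -0.6, 1.374], [0.0, 0.0, 0.0, 1.0]] 359.56866890579465
tumbler [(0.55, [0.591, -0.053, 0.122], [298.0, 216.0]), (0.18, [0.566, -0.025, 0.128], [300.0, 205.0])]
cover_handle [(0.68, [0.567, -0.024, 0.126], [301.0, 206.0])]
cover [(0.63, [0.567, -0.029, 0.128], [299.0, 206.0])]
drum_lid [(0.88, [0.503, -0.321, 0.023], [190.0, 269.0]), (0.81, [0.291, -0.307, 0.023], [158.0, 221.0]), (0.72, [0.486, -0.506, 0.021], [113.0, 302.0]), (0.72, [0.368, -0.132, 0.02], [224.0, 213.0])]
small_lid [(0.75, [0.488, 0.3, 0.02], [353.0, 184.0])]
jar [(0.58, [0.651, 0.278, 0.056], [393.0, 202.0])]
bench_block [(0.82, [0.643, -0.284, 0.033], [235.0, 297.0])]
top [[-0.01, -1.0, 0.023, -0.099], [-0.99, 0.007, -0.14, 0.482], [0.14, -0.024, -0.99, 1.277], [0.0, 0.0, 0.0, 1.0]] 491.4223855775759
tumbler [(0.85, [0.548, -0.02, 0.126], [220.0, 166.0])]
cover_handle [(0.69, [0.475, 0.312, 0.023], [98.0, 202.0]), (0.55, [0.557, -0.017, 0.134], [219.0, 162.0])]
cover [(0.81, [0.549, -0.019, 0.129], [220.0, 166.0])]
drum_lid [(0.88,
[... 404 characters left out ...]
me_s': 0.8, 'joints': array([-1.32104733e+00,  2.40562987e-01,  5.03026609e-03,  1.33515994e+00,
        1.62605017e-05,  1.57079070e+00]), 'dq': array([ 0.00055789, -0.0012982 ,  0.00143191, -0.00096462,  0.00017844,
        0.00123848]), 'joint_torque': array([-1.49574145e-03, -3.72149992e+01,  2.52678430e+01,  8.29749315e-04,
       -2.74374124e-04,  9.37119715e-08]), 'tool_pos': array([ 0.12359278, -0.4845159 ,  0.23133655]), 'orientation': array([9.92212954e-01, 1.24553003e-01, 1.45227758e-05, 5.04181132e-05]), 'contact_force': array([-0.32452622,  0.33099175,  0.05774076]), 'ft_torque': array([-0.0073467 , -0.01368833,  0.01831423]), 'grip_force': 0.0, 'grip_width': 0.9980538845824539}
```

```bash
python3 -c "
import cv2,numpy as np
a=cv2.imread('pics/scene0.png');b=cv2.imread('pics/top0.png')
cv2.imwrite('pics/both.png',cv2.resize(b,(800,600),interpolation=cv2.INTER_CUBIC))"
```

```text
(no output)
```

View pics/both.png

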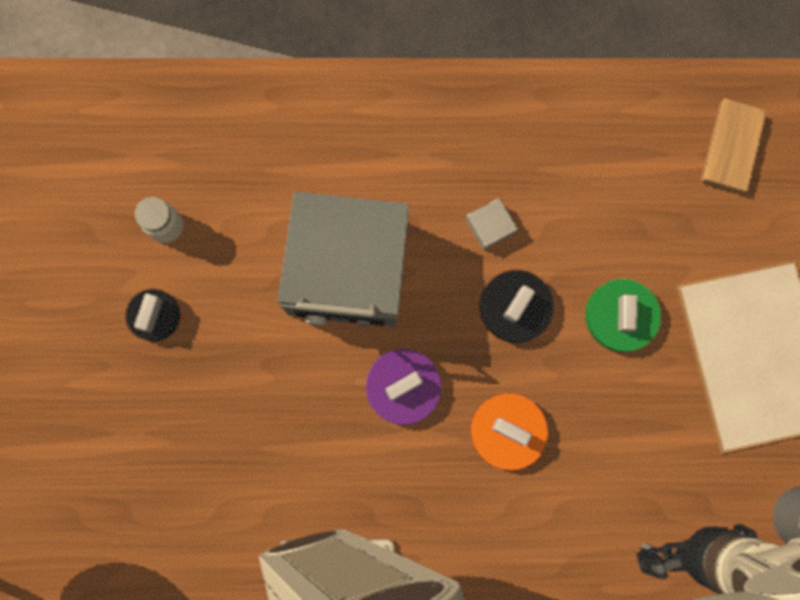

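View pics/scene0.png

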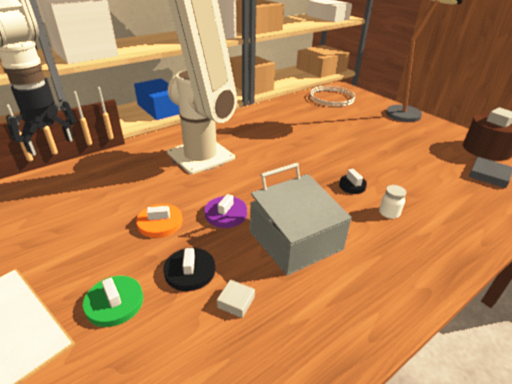

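Top view (512-px scale): black large lid (331,195). Look-alikes are green (395,202), orange (324,276), purple (256,249), and the small black lid (98,202). By the description, the target is the black lid at (331,195). The tumbler is at (220,166), with its handle on the side facing the robot.

```bash
cat > fit.py <<'E'
from h import *
from scipy.optimize import minimize
ps={n:eyes.grab_frame(n) for n in ("scene","top")}
def hull(pic,pts):
    q=np.array([proj(pic,p) for p in pts]);m=np.zeros((384*4,512*4),np.uint8)
    cv2.fillConvexPoly(m,cv2.convexHull((q*4+1.5).round().astype(np.int32)),255);return cv2.resize(m,(512,384),interpolation=cv2.INTER_AREA)/255.
def iou(a,b): return np.minimum(a,b).sum()/np.maximum(a,b).sum()
t=np.linspace(0,2*np.pi,60)
def lidpts(x,r=.064): return [(x[0]+r*np.cos(a),x[1]+r*np.sin(a),z) for a in t for z in (0,.022)]
def cov(x):
    c,s=np.cos(x[2]),np.sin(x[2]);P=[]
    ca,sa=np.cos(x[3]),np.sin(x[3])
    for y in (-.095,.095):
        for X in (-.095,.095): P.append((X,y,0))
        for l,h in ((0,0),(.19,0),(0,.008),(.19,.008)): P.append((.095-l*ca+h*sa,y,.107+l*sa+h*ca))
    return [(x[0]+c*a-s*b,x[1]+s*a+c*b,z) for a,b,z in P]
crop={}
for n,p in ps.items():
    L=[d for d in finder.outline_of(p,"drum_lid")]
    k=p["pixels"].astype(int)
    for d in L:
        px=np.median(k[d["mask"]],axis=0)
        if px.max()<70: lm=d["mask"];print(n,"lid",d["score"],px,np.argwhere(lm).mean(0).round())
    f=lambda x:-iou(hull(p,lidpts(x)),cv2.dilate(lm.astype(np.uint8),None)*0+lm)
    r=minimize(f,[.49,-.31],method="Nelder-Mead",options=dict(initial_simplex=[[.47,-.32],[.51,-.31],[.49,-.28]]));print("lid",n,r.x.round(4),r.fun)
    g=(lm&(k.min(2)>110)).astype(np.uint8);pts=np.argwhere(g)[:,::-1].astype(float)
    w3=np.array([ray(p,*q,.054)[:2] for q in pts]);rr=cv2.minAreaRect((w3*1000).astype(np.float32));print("grip",rr,w3.mean(0))
    tm=[finder.outline_of(p,q) for q in ("tumbler","cover")]
    print([ [(d["score"],d["mask"].sum()) for d in q] for q in tm])
    m=tm[0][0]["mask"]|tm[1][0]["mask"]
    if n=="scene": m=cv2.morphologyEx(m.astype(np.uint8),cv2.MORPH_OPEN,np.ones((9,9)))>0
    ps[n]["m"]=m
    for fixed in (0,.05):
        f=lambda x:-iou(hull(p,cov([*x,fixed])),m)
        x0=np.array([.56,-.02,-.1]);r=minimize(f,x0,method="Nelder-Mead",options=dict(initial_simplex=[x0,x0+[.03,0,0],x0+[0,.03,0],x0+[0,0,.15]]));print("tum",n,fixed,r.x.round(4),r.fun)
    im=k.astype(np.uint8).copy();im[lm]=im[lm]//2+[0,0,120];im[m]=im[m]//2+np.array([120,0,0],np.uint8)
    u,v=proj(p,(.54,-.14,.05)).astype(int);crop[n]=cv2.resize(im[max(v-100,0):v+100,max(u-133,0):u+133],(400,300))
f=lambda x:-sum(iou(hull(ps[n],cov(x)),ps[n]["m"]) for n in ps)
x0=np.array([.56,-.02,-.1,0.02]);r=minimize(f,x0,method="Nelder-Mead",options=dict(initial_simplex=[x0,x0+[.03,0,0,0],x0+[0,.03,0,0],x0+[0,0,.15,0],x0+[0,0,0,.1]]));print("both",r.x.round(4),r.fun)
cv2.imwrite("pics/c1.png",np.hstack([crop[n] for n in crop])[:,:,::-1])
E
python3 fit.py
```

```text
scene lid 0.57 [37. 36. 33.] [269. 189.]
lid scene [ 0.4873 -0.3151] -0.9736604982562702
grip ((501.6729431152344, -321.4364929199219), (26.32217788696289, 84.13882446289062), 60.63761520385742) [ 0.50217772 -0.32151634]
[[(0.87, np.int64(6940))], [(0.67, np.int64(4097))]]
tum scene 0 [ 0.5543 -0.015  -0.1165] -0.9234775265350612
tum scene 0.05 [ 0.5542 -0.0156 -0.12  ] -0.9504175827670168
top lid 0.59 [42. 40. 37.] [195. 330.]
lid top [ 0.4889 -0.3134] -0.9679205531941668
grip ((488.43414306640625, -312.2547302246094), (23.04228973388672, 60.782066345214844), 57.65652847290039) [ 0.48839829 -0.3121445 ]
[[(0.6, np.int64(6088)), (0.45, np.int64(5577))], [(0.6, np.int64(5519))]]
tum top 0 [ 0.5609 -0.0178 -0.1139] -0.9681166710500447
tum top 0.05 [ 0.5604 -0.0183 -0.113 ] -0.9707451537758004
both [ 0.559  -0.0186 -0.1127  0.1226] -1.9399165399722202
```

View pics/c1.png

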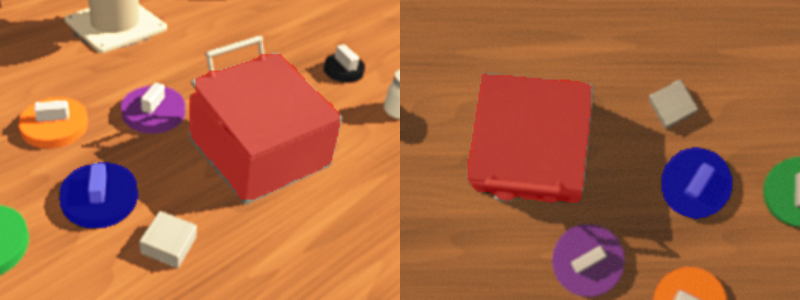

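The crop confirms the black large lid and the tumbler. The cover looks slightly ajar (~0.1 rad). Next I move over the handle.

```bash
cat >> h.py <<'E'
def Rdown(yawy):  # tool z down, tool y at world angle yawy
    y=np.array([np.cos(yawy),np.sin(yawy),0]);z=np.array([0,0,-1.]);return np.c_[np.cross(y,z),y,z]
def goto(p,yawy=None,Rt=None,base=None):
    s=manip.read_state();R0=R.from_quat(s["orientation"]).as_matrix();p0=s["tool_pos"] if base is None else np.array(base)
    Rt=Rdown(yawy) if Rt is None else Rt
    return np.r_[R0.T@(np.array(p)-p0)/.3, R.from_matrix(R0.T@Rt).as_rotvec()/.5].round(3).tolist()
T=np.array([.559,-.0186]);YW=-.113
def tum(lx,ly,z): c,s=np.cos(YW),np.sin(YW);return np.array([T[0]+c*lx-s*ly,T[1]+s*lx+c*ly,z])
def hand(a): return tum(.095-.202*np.cos(a)+.043*np.sin(a),0,.107+.202*np.sin(a)+.043*np.cos(a))
E
python3 - <<'E'
from h import *
p=eyes.grab_frame("wrist");print(p["tool_from_camera"].round(3).tolist(),p["fx"])
print(goto(hand(.1)+[0,0,.11],YW),hand(.1),goto([.3,-.25,.28],YW))
E
```

```text
[[0.001, -0.95, -0.313, 0.08], [1.0, 0.001, 0.001, -0.0], [-0.0, -0.313, 0.95, -0.144], [0.0, 0.0, 0.0, 1.0]] 331.6883989829142
[1.473, -1.266, -0.162, 0.0, 0.0, -2.416] [ 0.4579506  -0.00713257  0.16995153] [0.763, -0.612, -0.162, 0.0, 0.0, -2.416]
```

Emit:
send_rows --pt "0.763 -0.612 -0.16 0 0 -1" --pt "0.763 -0.612 -0.16 0 0 -1" --pt "0.763 -0.612 -0.16 0 0 -1" --pt "0.763 -0.612 -0.16 0 0 -1" --pt "0.763 -0.612 -0.16 0 0 -1" --pt "0.763 -0.612 -0.16 0 0 -1" --pt "0.763 -0.612 -0.16 0 0 -1" --hand 0.7

```text
time_s: 1.95
tool_pos: [0.3031, -0.2463, 0.2806]
orientation: [0.929, 0.371, 0.001, 0.001]
contact_force: [-0.6, -0.7, -0.5]
grip_width: 0.698
grip_force: 0.0
```

```bash
python3 - <<'E'
from h import *
print(goto(hand(.1)+[0,0,.11],YW),manip.read_state()["tool_pos"])
E
```

```text
[0.923, -0.223, 0.004, 0.006, -0.002, -1.397] [ 0.30314581 -0.24633887  0.28062986]
```

Emit:
send_rows --pt "0.923 -0.223 0 0 0 -1" --pt "0.923 -0.223 0 0 0 -1" --pt "0.923 -0.223 0 0 0 -1" --pt "0.923 -0.223 0 0 0 -1" --pt "0.923 -0.223 0 0 0 -1" --pt "0.923 -0.223 0 0 0 -1" --pt "0.923 -0.223 0 0 0 -1"

```text
time_s: 2.65
tool_pos: [0.459, -0.0099, 0.2786]
orientation: [0.81, 0.587, 0.0, -0.0]
contact_force: [-0.3, -1.2, -0.2]
grip_width: 0.699
grip_force: 0.0
```

Emit:
send_rows --pt "0 0 0 0 0 -0.4" --pt "0 0 0 0 0 -0.4" --pt "0 0 0 0 0 -0.4"

```text
time_s: 2.95
tool_pos: [0.4567, -0.0135, 0.2791]
orientation: [0.749, 0.663, -0.0, -0.0]
contact_force: [-0.6, 0.2, 0.9]
grip_width: 0.704
grip_force: 0.0
```

```bash
cat >> h.py <<'E'
def wrist(name):
    s=manip.read_state();p=eyes.grab_frame("wrist");M=np.eye(4);M[:3,:3]=R.from_quat(s["orientation"]).as_matrix();M[:3,3]=s["tool_pos"]
    p["camera_from_world"]=np.linalg.inv(M@p["tool_from_camera"]);cv2.imwrite(f"pics/{name}.png",p["pixels"][:,:,::-1]);return p
E
python3 - <<'E'
from h import *
print(goto(hand(.1)+[0,0,.11],YW))
p=wrist("w1")
for a in (0,.05,.1,.15):
    h=hand(a);d=tum(0,.055,0)-tum(0,0,0);print(a,proj(p,h+d).round(),proj(p,h-d).round())
for k in ("cover_handle","cover"): print(k,[(d["score"],w(p,d["location"]).round(3)) for d in finder.spot_in(p,k)])
E
```

```text
[0.022, 0.002, -0.003, -0.001, 0.001, -0.019]
0 [249. 113.] [251. 238.]
0.05 [252. 113.] [253. 242.]
0.1 [256. 114.] [257. 248.]
0.15 [260. 115.] [261. 253.]
cover_handle [(0.75, array([ 0.554, -0.004,  0.132]))]
cover [(0.85, array([ 0.557, -0.003,  0.131])), (0.49, array([ 0.556, -0.001,  0.128]))]
```

View pics/w1.png

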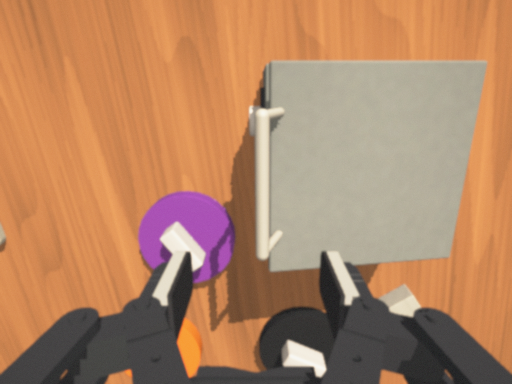

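The handle bar runs from (263,110) to (263,257). The cover's corners are at (271,61), (486,61), (449,257) and (269,271). I fit the pose from these.

```bash
python3 - <<'E'
from h import *
from scipy.optimize import least_squares
p=wrist("w1b")
obs=[(263,109),(263,259),(271,61),(486,61),(449,257),(269,271)]
def pts(x):
    X,Y,yw,a=x;c,s=np.cos(yw),np.sin(yw);o=[]
    for l,h,y in ((.202,.043,.055),(.202,.043,-.055),(.19,.008,.095),(0,.008,.095),(0,.008,-.095),(.19,.008,-.095)):
        lx=.095-l*np.cos(a)+h*np.sin(a);o.append((X+c*lx-s*y,Y+s*lx+c*y,.107+l*np.sin(a)+h*np.cos(a)))
    return o
f=lambda x:(np.array([proj(p,q) for q in pts(x)])-obs).ravel()
r=least_squares(f,[.559,-.0186,-.113,.1]);print(r.x.round(4),r.fun.round(1))
print(np.mean(pts(r.x)[:2],axis=0))
E
```

```text
[ 0.5604 -0.0184 -0.1186  0.1657] [ 1.   5.9  0.5 -4.9 -0.2 -3.   0.2 -0.8 -1.8 -0.4 -0.2  2.3]
[ 0.46389429 -0.00689378  0.18272757]
```

```bash
sed -i 's/^T=.*/T=np.array([.5602,-.0185]);YW=-.116/' h.py; python3 - <<'E'
from h import *
print(goto(hand(.15)-[0,0,.018],YW),hand(.15))
E
```

```text
[0.022, 0.016, 0.392, -0.0, 0.0, -0.014] [ 0.46255474 -0.00712207  0.17970366]
```

Emit:
send_rows --pt "0.022 0.016 0.15 0 0 -0.014" --pt "0.022 0.016 0.28 0 0 -0.014" --pt "0.022 0.016 0.39 0 0 -0.014" --pt "0.022 0.016 0.39 0 0 -0.014" --hand 0.6

```text
time_s: 3.55
tool_pos: [0.4586, -0.0066, 0.1581]
orientation: [0.747, 0.665, -0.004, -0.003]
contact_force: [-0.5, 0.3, 0.4]
grip_width: 0.601
grip_force: 0.0
```

Emit:
send_rows --pt "0 0 0 0 0 0" --pt "0 0 0 0 0 0" --pt "0 0 0 0 0 0" --pt "0 0 0 0 0 0" --pt "0 0 0 0 0 0" --pt "0 0 0 0 0 0" --hand 0 --newtons 40

```text
time_s: 4.15
tool_pos: [0.4619, -0.0062, 0.1633]
orientation: [0.746, 0.666, -0.0, -0.0]
contact_force: [-5.2, 0.6, 2.6]
grip_width: 0.108
grip_force: 39.0
```

```bash
python3 - <<'E'
from h import *
s=manip.read_state();p0=s["tool_pos"];print(p0,s["contact_force"],s["grip_width"])
R0=R.from_quat(s["orientation"]).as_matrix()
a0=.15
for a in np.arange(a0,1.56,.1): print(round(a,2),(R0.T@(hand(a)-hand(a0))/.3).round(3).tolist(),hand(a).round(3))
E
```

```text
[ 0.46186739 -0.00622207  0.16333136] [-5.19187188  0.6086519   2.62607718] 0.10830555583335252
0.15 [0.0, 0.0, 0.0] [ 0.463 -0.007  0.18 ]
0.25 [-0.0, 0.027, -0.063] [ 0.471 -0.008  0.199]
0.35 [-0.0, 0.061, -0.123] [ 0.481 -0.009  0.217]
0.45 [-0.0, 0.1, -0.18] [ 0.492 -0.011  0.234]
0.55 [-0.0, 0.145, -0.232] [ 0.506 -0.012  0.249]
0.65 [-0.0, 0.195, -0.279] [ 0.521 -0.014  0.263]
0.75 [-0.0, 0.249, -0.322] [ 0.537 -0.016  0.276]
0.85 [-0.001, 0.307, -0.358] [ 0.554 -0.018  0.287]
0.95 [-0.001, 0.369, -0.389] [ 0.573 -0.02   0.296]
1.05 [-0.001, 0.433, -0.413] [ 0.592 -0.022  0.304]
1.15 [-0.001, 0.5, -0.431] [ 0.612 -0.024  0.309]
1.25 [-0.001, 0.568, -0.442] [ 0.632 -0.027  0.312]
1.35 [-0.001, 0.636, -0.446] [ 0.652 -0.029  0.314]
1.45 [-0.001, 0.705, -0.444] [ 0.673 -0.032  0.313]
1.55 [-0.002, 0.773, -0.434] [ 0.693 -0.034  0.31 ]
```

Emit:
send_rows --pt "0 0.027 -0.063 0 0 0" --pt "0 0.061 -0.123 0 0 0" --pt "0 0.1 -0.18 0 0 0" --pt "0 0.145 -0.232 0 0 0" --pt "0 0.195 -0.279 0 0 0" --pt "0 0.249 -0.322 0 0 0" --pt "0 0.307 -0.358 0 0 0" --pt "0 0.307 -0.358 0 0 0"

```text
time_s: 4.95
tool_pos: [0.5542, -0.0167, 0.2757]
orientation: [0.746, 0.666, 0.002, 0.001]
contact_force: [-11.7, 0.2, 21.1]
grip_width: 0.106
grip_force: 41.8
```

Emit:
send_rows --pt "0 0.062 -0.031 0 0 0" --pt "0 0.126 -0.055 0 0 0" --pt "0 0.193 -0.073 0 0 0" --pt "0 0.261 -0.084 0 0 0" --pt "0 0.33 -0.088 0 0 0" --pt "0 0.398 -0.085 0 0 0" --pt "0 0.46 -0.076 0 0 0" --pt "0 0.46 -0.076 0 0 0"

```text
time_s: 5.75
tool_pos: [0.6953, -0.0328, 0.2953]
orientation: [0.746, 0.666, 0.004, 0.004]
contact_force: [3.8, -0.5, 3.9]
grip_width: 0.114
grip_force: 44.7
```

```bash
python3 - <<'E'
from h import *
s=manip.read_state();print(s["tool_pos"],s["contact_force"],s["ft_torque"],s["joints"].round(2))
print(hand(1.5))
p=eyes.grab_frame("scene");cv2.imwrite("pics/s2.png",p["pixels"][:,:,::-1])
E
```

```text
[ 0.69531077 -0.03283281  0.29531493] [ 3.80454214 -0.54735065  3.86654498] [-0.02452924 -1.04207116  0.02249779] [-0.05  0.67  0.84  1.73  0.    1.64]
[ 0.6829727  -0.03280586  0.31153569]
```

View pics/s2.png

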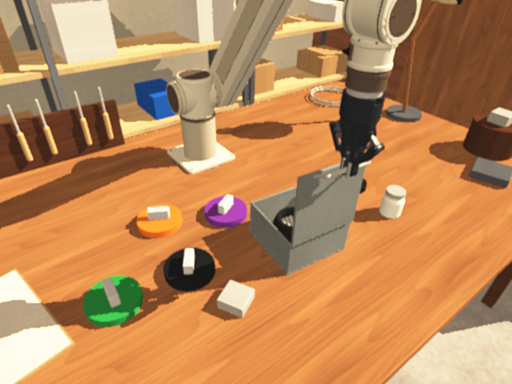

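The cover stands near upright, with the gripper at (355,150). I release it and lift clear.

Emit:
send_rows --pt "0 0 0 0 0 0" --pt "0 0 0 0 0 0" --pt "0 0 0 0 0 0" --pt "0 0 -0.08 0 0 0" --pt "0 0 -0.16 0 0 0" --pt "0 0 -0.2 0 0 0" --pt "0 0 -0.2 0 0 0" --hand 0.33

```text
time_s: 6.5
tool_pos: [0.6916, -0.0326, 0.3547]
orientation: [0.746, 0.666, 0.001, 0.001]
contact_force: [0.3, -0.9, 0.3]
grip_width: 0.332
grip_force: 0.0
```

```bash
python3 - <<'E'
from h import *
s=manip.read_state();print(s["tool_pos"])
g=np.deg2rad(-32.3)
for y in (g+np.pi/2,g-np.pi/2): print(np.rad2deg(y),goto([.488,-.313,.16],y))
print(goto([.5,-.06,.37],YW))
p=eyes.grab_frame("top");cv2.imwrite("pics/t3.png",cv2.resize(p["pixels"][80:300,100:400,::-1],(800,587)))
print(proj(p,tum(-.018,0,.062)),proj(p,tum(.095,0,.107)),proj(p,tum(-.095,.095,.107)),proj(p,tum(-.095,-.095,.107)))
E
```

```text
[ 0.69162055 -0.03255269  0.35470641]
57.699999999999996 [-1.006, -0.571, 0.647, 0.007, 0.004, -2.242]
-122.3 [-1.006, -0.571, 0.647, 0.004, -0.008, 4.041]
[-0.164, -0.624, -0.053, 0.008, -0.0, 0.004]
[219.92149856 173.38379339] [224.20687296 127.12352473] [178.05021283 195.85163939] [253.16437251 203.96620026]
```

View pics/t3.png

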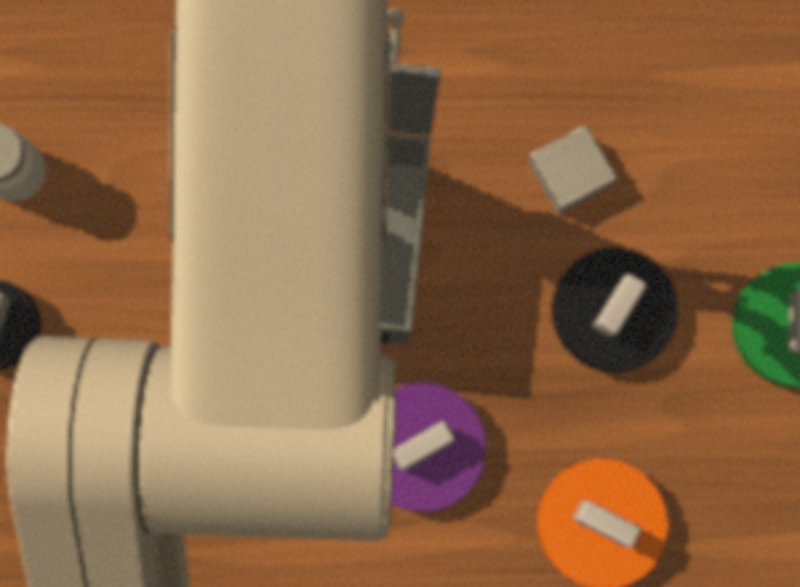

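Emit:
send_rows --pt "-0.7 -0.5 0 0 0 -1" --pt "-0.7 -0.5 0 0 0 -1" --pt "-0.7 -0.5 0 0 0 -1" --pt "-0.7 -0.5 0 0 0 -1" --pt "-0.7 -0.5 0.15 0 0 -1" --pt "-0.7 -0.5 0.25 0 0 -1" --pt "-0.7 -0.5 0.25 0 0 -1" --hand 0.7

```text
time_s: 7.25
tool_pos: [0.5078, -0.2225, 0.2662]
orientation: [0.56, 0.828, -0.003, -0.013]
contact_force: [0.1, 0.2, -0.9]
grip_width: 0.7
grip_force: 0.0
```

```bash
python3 - <<'E'
from h import *
s=manip.read_state();print(s["tool_pos"])
g=np.deg2rad(-32.3)
print(goto([.488,-.313,.16],g+np.pi/2))
E
```

```text
[ 0.50784795 -0.22251693  0.266205  ]
[-0.262, -0.167, 0.353, -0.024, -0.046, -1.251]
```

Emit:
send_rows --pt "-0.262 -0.167 0.2 0 0 -1" --pt "-0.262 -0.167 0.3 0 0 -1" --pt "-0.262 -0.167 0.3 0 0 -1" --pt "-0.262 -0.167 0.3 0 0 -1"

```text
time_s: 7.65
tool_pos: [0.5005, -0.317, 0.1841]
orientation: [0.335, 0.942, 0.0, -0.002]
contact_force: [-0.1, 0.1, 0.7]
grip_width: 0.7
grip_force: 0.0
```

Emit:
send_rows --pt "0 0 0 0 0 -0.24" --pt "0 0 0 0 0 -0.24" --pt "0 0 0 0 0 -0.24"

```text
time_s: 7.95
tool_pos: [0.503, -0.3157, 0.1886]
orientation: [0.279, 0.96, -0.0, 0.001]
contact_force: [-0.6, -0.0, -0.1]
grip_width: 0.705
grip_force: 0.0
```

```bash
python3 - <<'E'
from h import *
s=manip.read_state();g=np.deg2rad(-32.3)
p=wrist("w4")
print([(d["score"],w(p,d["location"]).round(4)) for d in finder.spot_in(p,"drum_lid")])
k=p["pixels"].astype(int)
for d in finder.outline_of(p,"drum_lid"):
    m=d["mask"];print(d["score"],m.sum(),np.argwhere(m).mean(0))
    q=np.argwhere(m&(k.min(2)>110))[:,::-1]
    if len(q)>50:
        w3=np.array([ray(p,*c,.054)[:2] for c in q]);print(cv2.minAreaRect((w3*1000).astype(np.float32)),w3.mean(0))
c=np.array([.488,-.313,0]);im=p["pixels"].copy()
for x,y in ((30,11),(30,-11),(-30,-11),(-30,11)):
    X=np.array([x*np.cos(g)-y*np.sin(g),x*np.sin(g)+y*np.cos(g),54])/1000;cv2.circle(im,tuple(proj(p,c+X).astype(int).tolist()),2,(255,0,0),-1)
cv2.imwrite("pics/w4m.png",im[:,:,::-1])
print(s["tool_pos"],goto([.488,-.313,.027],g+np.pi/2),s["joints"].round(2))
E
```

```text
[(0.95, array([ 0.4823, -0.3084,  0.0213])), (0.92, array([ 0.3258, -0.3214,  0.019 ])), (0.67, array([ 0.4633, -0.489 ,  0.0243]))]
0.88 779 [  5.17843389 135.03080873]
0.81 13809 [157.14599174 248.62401332]
((487.94293212890625, -312.5735168457031), (22.544403076171875, 62.88434600830078), 56.52842712402344) [ 0.4871137  -0.31229613]
0.74 11828 [236.45138654  90.80622252]
((471.8493347167969, -490.46771240234375), (43.907833099365234, 63.21662521362305), 86.23971557617188) [ 0.47053157 -0.4903476 ]
[ 0.50299446 -0.31574437  0.18861422] [0.046, -0.018, 0.537, 0.0, 0.003, -0.003] [-0.56  0.45  0.19  1.31  0.    0.01]
```

View pics/w4m.png

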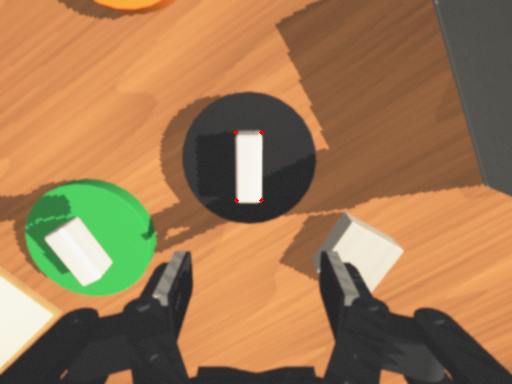

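The predicted grip corners (red) land exactly on the bar at (249,165), so I descend.

Emit:
send_rows --pt "0.046 -0.018 0.15 0 0 0" --pt "0.046 -0.018 0.3 0 0 0" --pt "0.046 -0.018 0.43 0 0 0" --pt "0.046 -0.018 0.5 0 0 0" --pt "0.046 -0.018 0.532 0 0 0" --pt "0.046 -0.018 0.532 0 0 0"

```text
time_s: 8.7
tool_pos: [0.4864, -0.3124, 0.0269]
orientation: [0.279, 0.96, 0.0, -0.001]
contact_force: [0.3, 0.2, 0.5]
grip_width: 0.695
grip_force: 0.0
```

Emit:
send_rows --pt "0 0 0 0 0 0" --pt "0 0 0 0 0 0" --pt "0 0 0 0 0 0" --pt "0 0 0 0 0 0" --pt "0 0 0 0 0 0" --hand 0 --newtons 60

```text
time_s: 9.2
tool_pos: [0.4884, -0.3139, 0.0299]
orientation: [0.279, 0.96, -0.001, 0.002]
contact_force: [-1.1, -0.1, 6.5]
grip_width: 0.246
grip_force: 59.9
```

Emit:
send_rows --pt "0 0 -0.1 0 0 0" --pt "0 0 -0.25 0 0 0" --pt "0 0 -0.4 0 0 0" --pt "0 0 -0.55 0 0 0" --pt "0 0 -0.6 0 0 0" --pt "0 0 -0.6 0 0 0"

```text
time_s: 9.8
tool_pos: [0.4886, -0.314, 0.2118]
orientation: [0.279, 0.96, -0.001, 0.004]
contact_force: [-0.3, -0.2, -1.5]
grip_width: 0.248
grip_force: 59.0
```

```bash
python3 - <<'E'
from h import *
s=manip.read_state();print(s["tool_pos"])
d=tum(-.018,0,.062);print(d,goto([d[0],d[1],.21],YW),goto([d[0],d[1],.21],YW+np.pi/2),s["joints"].round(2))
p=wrist("w5")
print([(d["score"],w(p,d["location"]).round(4)) for d in finder.spot_in(p,"drum_lid")])
E
```

```text
[ 0.4885876  -0.31403016  0.21176874]
[ 0.54232097 -0.01641668  0.062     ] [0.38, 0.934, 0.003, 0.008, 0.013, 2.244] [0.38, 0.934, 0.003, -0.003, 0.015, -0.898] [-0.57  0.4   0.18  1.34  0.   -0.01]
[(0.98, array([ 0.4683, -0.304 ,  0.2049])), (0.89, array([ 0.319 , -0.3178,  0.0196])), (0.57, array([ 0.4504, -0.4953,  0.0228]))]
```

```bash
python3 - <<'E'
from h import *
p=eyes.grab_frame("top")
a=p["pixels"].copy();t=np.linspace(0,2*np.pi,40)
big=cv2.resize(a[110:230,150:310],(800,600),interpolation=cv2.INTER_CUBIC)
d=tum(-.018,0,.062)
for r,z,c in ((.052,.062,(255,0,0)),(.037,.072,(0,255,0))):
    for x in t:
        u=(proj(p,d*[1,1,0]+[r*np.cos(x),r*np.sin(x),z])-[150,110])*5+2;cv2.circle(big,tuple(u.astype(int).tolist()),2,c,-1)
for l in ((-.095,.095),(-.095,-.095),(.095,.095),(.095,-.095)):
    u=(proj(p,tum(*l,.107))-[150,110])*5+2;cv2.circle(big,tuple(u.astype(int).tolist()),4,(255,255,0),-1)
cv2.imwrite("pics/t6.png",big[:,:,::-1])
E
```

```text
(no output)
```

View pics/t6.png

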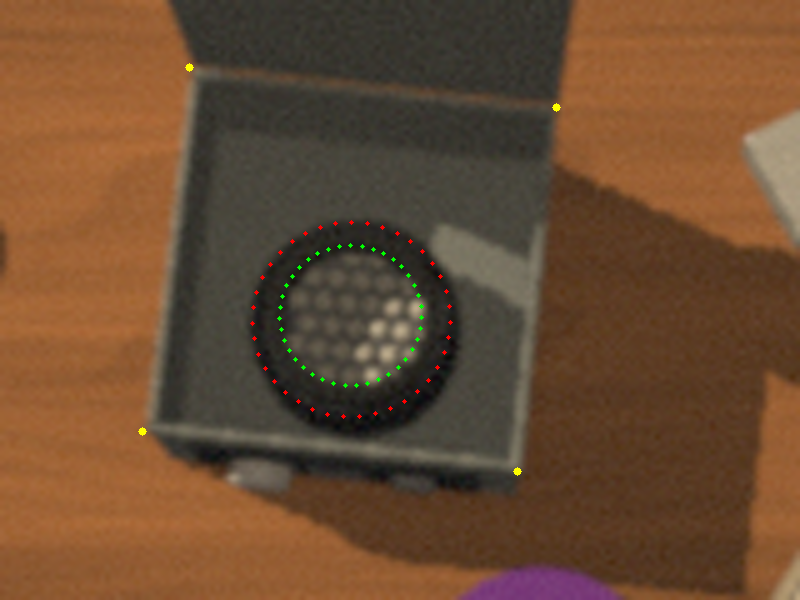

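The drum mouth is centred near (355,318), about 2 mm to the right of my overlay. I shift the target slightly, then carry the lid over.

Emit:
send_rows --pt "0.06 0.14 0 0 0 0" --pt "0.12 0.29 0 0 0 0" --pt "0.18 0.44 0 0 0 0" --pt "0.24 0.59 0 0 0 0" --pt "0.3 0.74 0 0 0 0" --pt "0.355 0.87 0 0 0 0" --pt "0.379 0.93 0 0 0 0" --pt "0.379 0.93 0 0 0 0"

```text
time_s: 10.75
tool_pos: [0.5392, -0.0134, 0.2053]
orientation: [0.276, 0.961, -0.0, -0.002]
contact_force: [0.4, -0.4, -0.8]
grip_width: 0.244
grip_force: 59.2
```

Emit:
send_rows --pt "0 0 0 0 0 0" --pt "0 0 0 0 0 0" --pt "0 0 0 0 0 0"

```text
time_s: 11.05
tool_pos: [0.5398, -0.0177, 0.2074]
orientation: [0.28, 0.96, -0.0, -0.001]
contact_force: [-0.4, -0.7, -2.0]
grip_width: 0.247
grip_force: 59.1
```

```bash
python3 - <<'E'
from h import *
s=manip.read_state();print(s["tool_pos"],s["contact_force"])
z=.062-.016+.010+.0297
print(z,goto([.542,-.0175,z],Rt=Rdown(np.deg2rad(57.7))),s["joints"].round(2))
E
```

```text
[ 0.53983118 -0.01769074  0.20736061] [-0.35303124 -0.69724538 -2.00318822]
0.0857 [-0.006, 0.005, 0.406, -0.002, -0.002, -0.006] [-0.03  0.33  0.07  1.31 -0.    0.53]
```

Emit:
send_rows --pt "-0.006 0.005 0.1 0 0 0" --pt "-0.006 0.005 0.2 0 0 0" --pt "-0.006 0.005 0.28 0 0 0" --pt "-0.006 0.005 0.34 0 0 0" --pt "-0.006 0.005 0.37 0 0 0" --pt "-0.006 0.005 0.39 0 0 0" --pt "-0.006 0.005 0.4 0 0 0" --pt "-0.006 0.005 0.4 0 0 0"

```text
time_s: 11.85
tool_pos: [0.5429, -0.0164, 0.0883]
orientation: [0.279, 0.96, 0.0, 0.0]
contact_force: [-0.4, 0.1, -1.1]
grip_width: 0.247
grip_force: 59.2
```

Emit:
send_rows --pt "0 0 0.01 0 0 0" --pt "0 0 0.015 0 0 0" --pt "0 0 0.02 0 0 0" --pt "0 0 0.025 0 0 0" --pt "0 0 0.025 0 0 0"

```text
time_s: 12.35
tool_pos: [0.5437, -0.0162, 0.0823]
orientation: [0.279, 0.96, 0.0, 0.002]
contact_force: [-0.7, -0.1, 6.4]
grip_width: 0.241
grip_force: 60.1
```

Emit:
send_rows --pt "0 0 0.01 0 0 0" --pt "0 0 0.015 0 0 0" --pt "0 0 0.02 0 0 0" --pt "0 0 0.025 0 0 0" --pt "0 0 0.025 0 0 0"

```text
time_s: 12.85
tool_pos: [0.5437, -0.0162, 0.0758]
orientation: [0.279, 0.96, 0.0, 0.002]
contact_force: [-3.7, -0.3, 11.4]
grip_width: 0.241
grip_force: 61.0
```

Emit:
send_rows --pt "0 0 0.01 0 0 0" --pt "0 0 0.015 0 0 0" --pt "0 0 0.02 0 0 0" --pt "0 0 0.02 0 0 0"

```text
time_s: 13.25
tool_pos: [0.5439, -0.0162, 0.0757]
orientation: [0.279, 0.96, 0.001, 0.004]
contact_force: [-16.8, 0.9, 46.2]
grip_width: 0.246
grip_force: 65.8
```

Hard stop at exactly the home height with 46 N, so the lid is seated. I release and lift.

Emit:
send_rows --pt "0 0 -0.02 0 0 0" --pt "0 0 -0.02 0 0 0"

```text
time_s: 13.45
tool_pos: [0.5444, -0.0161, 0.0758]
orientation: [0.279, 0.96, 0.001, 0.003]
contact_force: [-5.2, -0.0, 20.9]
grip_width: 0.244
grip_force: 61.9
```

Emit:
send_rows --pt "0 0 0 0 0 0" --pt "0 0 0 0 0 0" --pt "0 0 0 0 0 0" --pt "0 0 -0.1 0 0 0" --pt "0 0 -0.25 0 0 0" --pt "0 0 -0.4 0 0 0" --pt "0 0 -0.5 0 0 0" --pt "0 0 -0.5 0 0 0" --hand 0.5

```text
time_s: 14.25
tool_pos: [0.5455, -0.0162, 0.2276]
orientation: [0.279, 0.96, 0.001, 0.004]
contact_force: [0.4, -0.3, 0.5]
grip_width: 0.498
grip_force: 0.0
```

```bash
python3 - <<'E'
from h import *
s=manip.read_state();print(s["tool_pos"])
p=wrist("w7");im=cv2.resize(p["pixels"],(768,576))
t=np.linspace(0,2*np.pi,60);d=np.array([.542,-.0175,0])
for r,z,c in ((.064,.068,(255,0,0)),(.064,.078,(0,255,0))):
    for x in t:
        u=proj(p,d+[r*np.cos(x),r*np.sin(x),z])*1.5;cv2.circle(im,tuple(u.astype(int).tolist()),1,c,-1)
cv2.imwrite("pics/w7m.png",im[:,:,::-1])
print([(q["score"],w(p,q["location"]).round(4)) for q in finder.spot_in(p,"drum_lid")])
print(goto([.6833,-.0327,.355],YW),hand(1.5))
E
```

```text
[ 0.54551623 -0.01621795  0.22764753]
[(0.97, array([ 0.5419, -0.0124,  0.069 ])), (0.79, array([ 0.3642, -0.1105,  0.0224]))]
[-0.425, 0.204, -0.441, 0.001, 0.0, 2.244] [ 0.6829727  -0.03280586  0.31153569]
```

View pics/w7m.png

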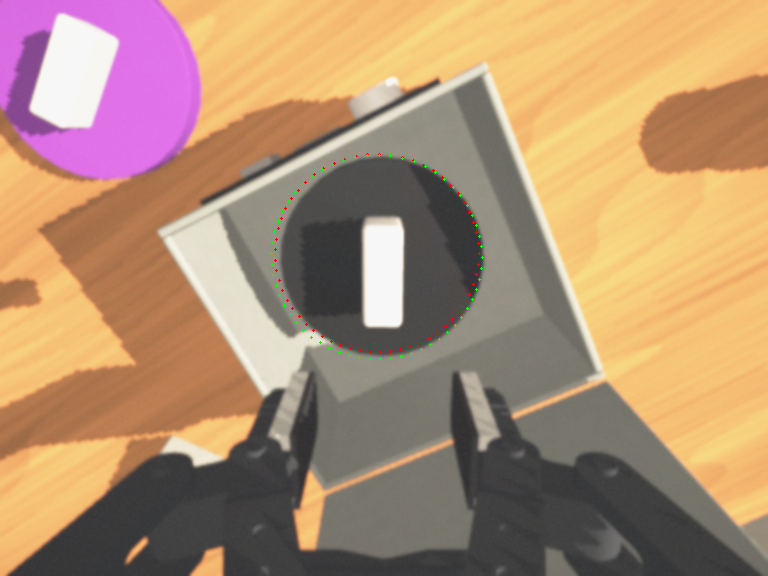

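The lid's rim matches the home-height overlay, level and centred within about 2 mm. Now I go back to the handle.

Emit:
send_rows --pt "0 0 -0.16 0 0 0.3" --pt "0 0 -0.32 0 0 0.6" --pt "0 0 -0.45 0 0 0.9" --pt "0 0 -0.45 0 0 1" --pt "0 0 -0.45 0 0 1" --hand 0.33

```text
time_s: 14.85
tool_pos: [0.5428, -0.0162, 0.3568]
orientation: [0.508, 0.862, -0.0, -0.001]
contact_force: [0.3, 0.8, -1.8]
grip_width: 0.328
grip_force: 0.0
```

Emit:
send_rows --pt "0 0 0 0 0 0.3" --pt "0 0 0 0 0 0.6" --pt "0 0 0 0 0 0.9" --pt "0 0 0 0 0 1" --pt "0 0 0 0 0 1"

```text
time_s: 15.35
tool_pos: [0.5417, -0.0161, 0.3548]
orientation: [0.705, 0.71, -0.002, -0.002]
contact_force: [0.2, 0.5, -0.5]
grip_width: 0.329
grip_force: 0.0
```

```bash
python3 - <<'E'
from h import *
s=manip.read_state();print(s["tool_pos"])
print(goto([.694,-.033,.36],YW))
E
```

```text
[ 0.541697   -0.01610835  0.35478039]
[-0.06, 0.507, -0.02, -0.012, 0.0, 0.247]
```

Emit:
send_rows --pt "-0.06 0.12 -0.02 0 0 0.245" --pt "-0.06 0.24 -0.02 0 0 0.245" --pt "-0.06 0.36 -0.02 0 0 0.245" --pt "-0.06 0.46 -0.02 0 0 0.245" --pt "-0.06 0.507 -0.02 0 0 0.245" --pt "-0.06 0.507 -0.02 0 0 0.245" --pt "-0.06 0.507 -0.02 0 0 0.245"

```text
time_s: 16.05
tool_pos: [0.6949, -0.0332, 0.3611]
orientation: [0.747, 0.665, -0.002, -0.002]
contact_force: [0.1, -0.4, 0.3]
grip_width: 0.328
grip_force: 0.0
```

```bash
python3 - <<'E'
from h import *
s=manip.read_state();print(s["tool_pos"])
print(goto([.694,-.033,.295],YW))
p=wrist("w8");im=cv2.resize(p["pixels"],(768,576))
for a,c in ((1.45,(255,0,0)),(1.55,(0,255,0)),(1.65,(0,0,255))):
    for l in (-.055,.055):
        e=tum(0,l,0)-tum(0,0,0);u=proj(p,hand(a)+e)*1.5;cv2.circle(im,tuple(u.astype(int).tolist()),4,c,-1)
cv2.imwrite("pics/w8m.png",im[:,:,::-1])
E
```

```text
[ 0.69485318 -0.03321692  0.3610795 ]
[0.0, -0.002, 0.22, -0.009, 0.001, 0.001]
```

View pics/w8m.png

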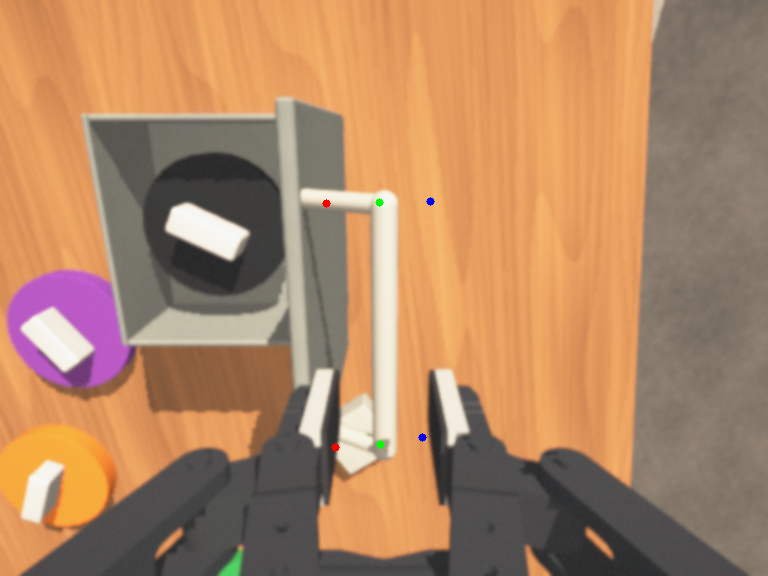

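The bar at (384,320) sits midway between the fingers, at an angle of about 1.55. I descend and grip.

Emit:
send_rows --pt "0 0 0.08 0 0 0" --pt "0 0 0.16 0 0 0" --pt "0 0 0.22 0 0 0" --pt "0 0 0.22 0 0 0"

```text
time_s: 16.5
tool_pos: [0.6918, -0.0332, 0.2962]
orientation: [0.747, 0.665, -0.002, -0.002]
contact_force: [-0.1, 0.4, -0.8]
grip_width: 0.333
grip_force: 0.0
```

Emit:
send_rows --pt "0 0 0 0 0 0" --pt "0 0 0 0 0 0" --pt "0 0 0 0 0 0" --pt "0 0 0 0 0 0" --hand 0 --newtons 40

```text
time_s: 16.9
tool_pos: [0.6952, -0.0333, 0.3001]
orientation: [0.747, 0.665, 0.001, 0.001]
contact_force: [-2.0, -0.6, 6.2]
grip_width: 0.107
grip_force: 39.4
```

```bash
python3 - <<'E'
from h import *
s=manip.read_state();p0=s["tool_pos"];print(p0,s["contact_force"],s["grip_width"])
R0=R.from_quat(s["orientation"]).as_matrix()
for a0,A in ((1.55,np.arange(1.45,.8,-.1)),(.85,np.arange(.75,.1,-.1))):
  for a in A: print(round(a,2),(R0.T@(hand(a)-hand(a0))/.3).round(3).tolist())
E
```

```text
[ 0.69515012 -0.03334031  0.30007698] [-1.97435864 -0.61522248  6.22228152] 0.10682431732871815
1.45 [-0.0, -0.068, -0.01]
1.35 [-0.0, -0.137, -0.013]
1.25 [-0.0, -0.206, -0.009]
1.15 [-0.0, -0.274, 0.002]
1.05 [-0.0, -0.34, 0.02]
0.95 [-0.0, -0.405, 0.044]
0.85 [-0.0, -0.466, 0.074]
0.75 [-0.0, -0.058, 0.036]
0.65 [-0.0, -0.113, 0.078]
0.55 [-0.0, -0.163, 0.126]
0.45 [-0.0, -0.208, 0.178]
0.35 [-0.0, -0.247, 0.234]
0.25 [-0.0, -0.281, 0.294]
0.15 [-0.0, -0.309, 0.357]
```

Emit:
send_rows --pt "0 -0.068 -0.01 0 0 0" --pt "0 -0.137 -0.013 0 0 0" --pt "0 -0.206 -0.009 0 0 0" --pt "0 -0.274 0.002 0 0 0" --pt "0 -0.34 0.02 0 0 0" --pt "0 -0.405 0.044 0 0 0" --pt "0 -0.466 0.074 0 0 0" --pt "0 -0.466 0.074 0 0 0"

```text
time_s: 17.7
tool_pos: [0.5538, -0.0171, 0.276]
orientation: [0.747, 0.665, -0.001, -0.0]
contact_force: [-6.1, -1.5, 1.8]
grip_width: 0.108
grip_force: 41.4
```

Emit:
send_rows --pt "0 -0.058 0.036 0 0 0" --pt "0 -0.113 0.078 0 0 0" --pt "0 -0.163 0.126 0 0 0" --pt "0 -0.208 0.178 0 0 0" --pt "0 -0.247 0.234 0 0 0" --pt "0 -0.281 0.294 0 0 0" --pt "0 -0.309 0.357 0 0 0" --pt "0 -0.309 0.357 0 0 0"

```text
time_s: 18.5
tool_pos: [0.4636, -0.0067, 0.1669]
orientation: [0.747, 0.665, -0.001, -0.0]
contact_force: [1.0, -3.0, -4.7]
grip_width: 0.105
grip_force: 43.9
```

```bash
python3 - <<'E'
from h import *
s=manip.read_state();p0=s["tool_pos"];print(p0,s["contact_force"],s["grip_width"])
R0=R.from_quat(s["orientation"]).as_matrix()
for a in (.1,.05,0,-.03): print(round(a,2),(R0.T@(hand(a)-hand(.15))/.3).round(3).tolist(),hand(a))
E
```

```text
[ 0.46360746 -0.00674587  0.16689058] [ 0.95494351 -3.01066565 -4.74835081] 0.1051852819906124
0.1 [0.0, -0.011, 0.033] [ 0.45918545 -0.00672947  0.16995153]
0.05 [0.0, -0.021, 0.066] [ 0.4563045  -0.00639377  0.16004205]
0 [0.0, -0.029, 0.099] [ 0.45391909 -0.00611582  0.15      ]
-0.03 [0.0, -0.033, 0.119] [ 0.45272823 -0.00597705  0.14392156]
```

Emit:
send_rows --pt "0 -0.011 0.033 0 0 0" --pt "0 -0.021 0.066 0 0 0" --pt "0 -0.027 0.088 0 0 0" --pt "0 -0.029 0.099 0 0 0" --pt "0 -0.029 0.105 0 0 0" --pt "0 -0.029 0.105 0 0 0"

```text
time_s: 19.1
tool_pos: [0.455, -0.0057, 0.1371]
orientation: [0.747, 0.665, -0.001, -0.0]
contact_force: [-3.8, -4.4, -0.3]
grip_width: 0.108
grip_force: 45.0
```

Emit:
send_rows --pt "0 0 0.01 0 0 0" --pt "0 0 0.02 0 0 0" --pt "0 0 0.03 0 0 0" --pt "0 0 0.03 0 0 0"

```text
time_s: 19.5
tool_pos: [0.4549, -0.0057, 0.1348]
orientation: [0.747, 0.665, 0.001, 0.001]
contact_force: [-21.5, -3.3, 47.9]
grip_width: 0.114
grip_force: 50.2
```

Emit:
send_rows --pt "0 0 -0.03 0 0 0" --pt "0 0 -0.03 0 0 0"

```text
time_s: 19.7
tool_pos: [0.4554, -0.0057, 0.1387]
orientation: [0.747, 0.665, -0.0, 0.001]
contact_force: [-3.1, -3.7, -0.1]
grip_width: 0.113
grip_force: 45.4
```

Emit:
send_rows --pt "0 0 0 0 0 0" --pt "0 0 0 0 0 0" --pt "0 0 0 0 0 0" --pt "0 0 -0.08 0 0 0" --pt "0 0 -0.16 0 0 0" --pt "0 0 -0.2 0 0 0" --pt "0 0 -0.2 0 0 0" --hand 0.4

```text
time_s: 20.4
tool_pos: [0.457, -0.0049, 0.1989]
orientation: [0.747, 0.665, 0.002, 0.001]
contact_force: [-0.2, 0.4, -0.2]
grip_width: 0.396
grip_force: 0.0
```

Emit:
send_rows --pt "0 0.22 0 0 0 0" --pt "0 0.22 0 0 0 0" --pt "0 0.22 0 0 0 0" --pt "0 0.22 0.1 0 0 0" --pt "0 0.22 0.17 0 0 0" --pt "0 0.22 0.2 0 0 0" --pt "0 0.22 0.2 0 0 0" --hand 0

```text
time_s: 21.1
tool_pos: [0.5188, -0.0126, 0.1354]
orientation: [0.747, 0.665, -0.002, -0.002]
contact_force: [-0.7, 0.8, 0.2]
grip_width: -0.003
grip_force: 0.0
```

Emit:
send_rows --pt "0 0 0.03 0 0 0" --pt "0 0 0.05 0 0 0" --pt "0 0 0.06 0 0 0" --pt "0 0 0.07 0 0 0" --pt "0 0 0.08 0 0 0" --pt "0 0 0.085 0 0 0" --pt "0 0 0.085 0 0 0"

```text
time_s: 21.8
tool_pos: [0.5209, -0.0128, 0.1154]
orientation: [0.747, 0.665, 0.001, 0.001]
contact_force: [-8.0, -0.8, 22.0]
grip_width: -0.002
grip_force: 10.7
```

Plate top at 0.1154 m under 22 N, so the cover is flush shut. I retract and check.

Emit:
send_rows --pt "0 0 -0.1 0 0 0" --pt "0 0 -0.25 0 0 0" --pt "0 0 -0.4 0 0 0" --pt "0 0 -0.5 0 0 0" --pt "0 0 -0.5 0 0 0" --pt "0 0 -0.5 0 0 0"

```text
time_s: 22.4
tool_pos: [0.5213, -0.0129, 0.2623]
orientation: [0.747, 0.665, 0.001, 0.001]
contact_force: [-0.3, 0.1, 0.2]
grip_width: -0.002
grip_force: 0.0
```

```bash
python3 - <<'E'
from h import *
s=manip.read_state();print(s["tool_pos"],s["contact_force"],s["dq"].round(3))
p=eyes.grab_frame("scene");cv2.imwrite("pics/s9.png",cv2.resize(p["pixels"][130:330,150:420,::-1],(800,592)))
E
```

```text
[ 0.52127057 -0.01286118  0.26229551] [-0.30891242  0.13000747  0.19684343] [ 0.     0.027 -0.052 -0.007  0.001  0.001]
```

View pics/s9.png

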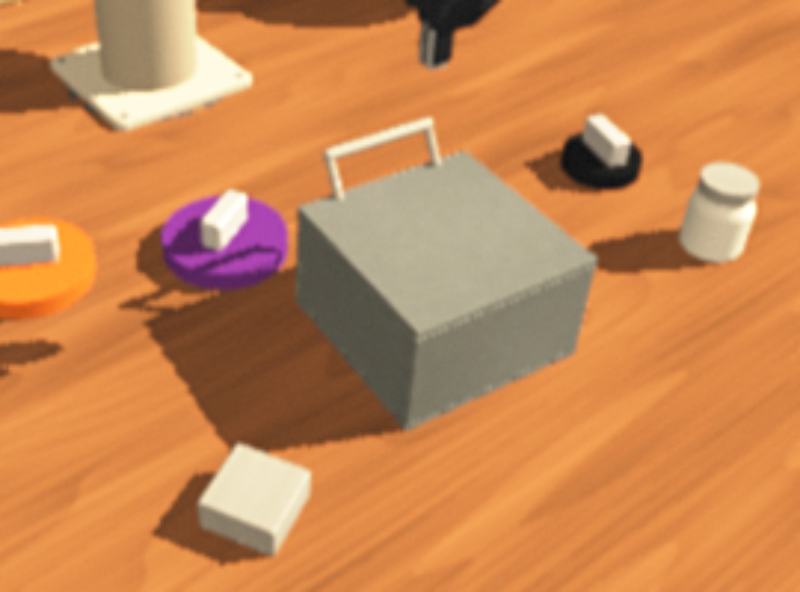

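The cover sits flush on the housing at (445,240). The block, jar and small lid are untouched and the robot is clear, so I hand in.

```bash
python3 -c "
from cell import manip
print(manip.job_done())"
```

```text
the job is handed in; nothing more can be done
None
```

The large black lid is pressed home on the drum and the cover is pressed fully shut, with the small lid, jar and block left where they were; I handed the job in at about 22 s, and the hand-in gave no verdict.

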